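# Stand the bench meter on its prop leg

### The arm

A 7-joint arm with a two-finger parallel gripper is mounted at the origin on the work surface. World frame = base frame: x ahead of the robot, y to its left, z up, the work surface at z = 0. Lengths are in mm, angles in rad, forces in N, time in s.
With the tool pointing down it reaches from about 400 to 875 mm from the base axis. Payload 4.4 kg.
Tool frame: the origin (TCP) lies at the very end of the fingers, on their centre line; the grasp point (between the pads) lies ctrl.grip_depth behind it (ctrl.grip_depth is the distance from the TCP to the grasp point, in mm); y points along the fingers, x is the direction in which the jaws open and shut, and the axes are right-handed (so a half turn about y gives the same grasp; the last joint's range is limited). The gripper opens to 85 mm and grips with 20 to 120 N. Pads are 22 mm wide; open, the fingers measure 114 mm over their backs; the gripper's body (76 mm by 85 mm) begins 54 mm behind the grasp point. The pads swing forward as they close: fully open they stand 13 mm farther back than shut.
Start: joints at [-1.341, 0.628, 0.038, 1.517, -0.027, 0.996, -0.02], TCP at [189.454, 621.792, 231.313] pointing down, gripper open.
Joint ranges: [-3.06, 3.06], [-0.37, 2.12], [-1.25, 1.32], [0.18, 2.47], [-1.1, 4.24], [0.23, 1.98], [-2.94, 2.94]. Speed limits (rad/s): [2.57, 2.57, 3.14, 3.14, 3.14, 3.14, 3.14].

### API

Orientations are given as [roll, pitch, yaw] about the fixed x, y, z axes, in that order (R = Rz(yaw) Ry(pitch) Rx(roll)).
In Python, from cell import ctrl gives the robot as it stands.
- The arm moves only by the tool apply_moves, never from a script. Its argument "motion" is a list of rows, each a list of 5 numbers: the shift along the tool's x, y, z in cm, then the turn about the tool's y in rad, then the finger opening in cm, from 0 to 8.54. In form: [[tx, ty, tz, roll, hand], ...]. A call has 1 to 20 rows; each row is the pose to reach, as a shift and turn from the pose commanded when the call began, along the tool's axes at that moment; what a row does not reach only later rows make up. A row lasts 1/8 s, in which the tool goes at most 62.5 mm and 10.7 degrees, less where a joint would pass 70% of its speed; a pose out of reach is approached as far as the arm can. A call with a gripper value outside its range is refused whole. The fingers move at their own pace and stop on an object; the grip force is fixed at half the most. Time passes only in rows, so rows that repeat a pose let the fingers close. It gives the time, the measured TCP pose, the force and the opening at its end, in the units of the state.
- ctrl.read_state(): the state, without advancing time (a new reading comes with each control period).
- ctrl.get_image(name): name is "scene" or "top" or "wrist"; returns a dict with "image" (480x640x3 uint8, red, green, blue), "vfov" (degrees; the focal length in pixels is half the picture's height over the tangent of half this angle, whatever the lens; pixels are square), "cx", "cy" (the principal point, pixels), "extrinsics" (4x4, takes a point from world to camera coordinates); the wrist camera has in their place "tool_from_camera" (4x4, takes a point from camera to tool coordinates, whose origin is the TCP and whose axes are the tool frame's). Camera axes: x right, y up, looking along -z (the intrinsics and any distortion apply to the point x, -y, -z); pixel columns grow to the right and rows downward; lengths in mm; the calibration is good to about 2 mm. A picture is of the moment at which its call begins: read the wrist's pose just before it. There is no depth.
- ctrl.finish_job(): hands the job in, once; it reports no verdict.
Trained networks look in a picture, given as the dict that the camera call returned (one of the last four; its "shot" number tells which), for a name from the list of things; names that differ only in an ending like _2 or _b are one class to them, and where a whole thing is asked for, a point or a joint stands for the part that bears it (a point fixed in the world has none). Each returns a list of dicts, best first, with "confidence" (0 to 1); they miss things now and then, are a little off and sometimes report something else, mostly with a low value. They report only what shows in the picture. A call takes as long as a camera call.
- ctrl.search_frame(picture, query): "location" ([x, y, z] in mm, in world coordinates, good to about 4 mm: the middle of the surface that is visible of it).
- ctrl.mark_of(picture, query): "location" ([x, y, z] in mm, in world coordinates, good to about 4 mm: a listed point, or the origin of a listed thing).
The state is a dict: "clock": time; "qpos": joint angles; "qd": joint speeds; "tau": joint torques, N m; "eef_pos": TCP position; "tool_rot": TCP orientation; "force": force on the tool from outside, world axes, zero at the start; "torque": the same for the moment, N m; "width": finger opening in mm.
Only numpy, scipy, OpenCV 4.12 (cv2) and the standard library are available. Lean on these libraries where they do the work, as an engineer would, in place of code of your own. Each camera call takes 0.05 s, during which the arm holds its last target.

### The job

The yellow bench meter lies on its back. Stand it upright on its base and let go of it, swing the red leg on its back out until it snaps over and locks, then take it by its handle again and lower it back to stand leaning on its leg, with its base inside the white outline on the blue mat and its screen towards the mat's yellow stripe. Leave all the other things on the bench where they are.

Things in the scene. Friction and masses are not known exactly. Their poses are not given: they have to be found in the camera images.
- meter_base (a point): Centre of the underside of the bench meter. Meter axes: z up through its top, x from screen to back (screen on the -x face, leg on the +x face), y along its width. It starts lying on its back, screen up, on four rubber bumpers, so this point is then 50 mm above the table and the meter's z axis is level.
- meter_center (a point): Centre of the meter's yellow box, 75 mm above its base: 44 mm thick (x), 168 wide (y), 150 tall (z), 0.7 to 0.95 kg. Back bumpers: 28 mm long, 14 mm diameter, at y = +-76, z = 29 and 130 mm above the base. Upright it stands alone on its 44 mm thick base, but about 1 N pushing back at the height of the leg's pin can rock it.
- meter_handle (a point): Centre of the meter's handle: a black round rubber bar, 18 mm diameter, 110 mm long along y, 188 mm above the base. Posts 10 mm wide at y = +-50 mm carry it; 29 mm clear between bar and box. Axes as the meter's. Pinched across the bar, the meter can turn about the bar in the grasp: hung from it, it swings towards upright, though friction may hold it part way.
- leg (a joint): Swing of the red prop leg about a hinge parallel to the meter's z axis. 0 = folded against the back, pointing to the meter's +y; 1.57 = square to the back; 1.70 = the stop, locked. A weak spring (0.03 N m at either end) pushes it to the folded side below 0.85 and to the stop above 0.85.
- leg_hinge (a point): Point on the leg's hinge axis, level with leg_pin: 40 mm behind the meter's mid-plane (+x), 18 mm to its -y side, 150 mm above the base.
- leg_pin (a point): Upright round red pin on the leg, 12 mm diameter, 56 mm from the hinge axis, by which the leg is swung. It spans 108 (top of the leg's plate) to 168 mm above the meter's base; this point is on its axis, 150 mm above the base. Folded, its axis is 18 mm off the meter's back; along y there is 25 mm clear on each side of it. Gripped firmly it does not turn in the grasp.
- leg_foot (a point): Centre of the ball foot (16 mm diameter) at the leg's end, 80 mm from the hinge axis. When the leg is locked and the meter is leant back 28 degrees, ball and the back edge of the base both rest on the bench.
- mat_outline (a point): Centre of the white outline (182 x 58 mm) on the blue mat (fixed, 250 mm along x, 230 along y, 3 mm thick); this point is on its top, 90 mm from its near edge. Mat axes: x from the yellow stripe (near edge) to the far edge, y along the stripe. The meter's x must point the same way as the mat's x (screen to the stripe, leg on the other side).
- bottle: white bottle, 54 mm diameter, 150 mm tall, upright; origin under its centre. Leave alone
- driver: screwdriver 170 mm long, up to 30 mm thick, lying along its x axis; leave alone
- bin: green divided parts bin 100 x 80 x 45 mm, origin under its centre; leave alone
- mug: blue mug 76 mm diameter, 85 mm tall, origin under its centre; leave alone
- spool: grey wire spool 64 mm diameter, 50 mm tall, origin under its centre; leave alone
- tape: black roll of tape lying flat, 100 mm diameter, 24 mm tall, origin under its centre; leave alone
- tin: flat metal tin 130 x 70 x 30 mm, origin under its centre; leave alone

How it is judged (in metres and radians):
On the way, in this order (a step that is already met when the one before it is completed fails the run):
1. the meter stands upright on its base, let go, leg still folded (angle between meter_base's own z axis and vertical below 0.12 rad and value of joint leg below 0.3 rad and height (world z) of meter_base below 0.012 m and contact force between the fingers and anything else below 0.1 N), for 0.2 s.
2. the leg has snapped over to its stop while the meter stands upright (value of joint leg above 1.62 rad and angle between meter_base's own z axis and vertical below 0.2 rad and height (world z) of meter_base below 0.015 m), for 0.2 s.
3. the meter, its leg locked, is held by its handle while it leans back (value of joint leg above 1.6 rad and angle between meter_base's own z axis and vertical between 0.08 and 0.4 rad and distance between the grasp point and meter_handle below 0.05 m and contact force between the fingers and anything else above 1 N), for 0.1 s.
At the end, for the whole second after the job is handed in: The leg is at its stop (over 1.6 rad), the meter leans back 23 to 33 degrees resting on base and leg foot, the centre of its base within 30 mm along and across of the outline's centre, turned less than 12 degrees from the mat, the leg on the side away from the yellow stripe (value of joint leg above 1.6 rad and angle between meter_base's own z axis and vertical between 0.4 and 0.58 rad and angle between meter_base's own y axis and vertical between 1.5 and 1.64 rad and x of meter_base in the frame of mat_outline between -0.03 and 0.03 m and y of meter_base in the frame of mat_outline between -0.03 and 0.03 m and angle between the y axis of meter_base and the y axis of mat_outline, either way round below 0.22 rad and x of leg_foot in the frame of mat_outline above 0.05 m and height (world z) of leg_foot below 0.02 m); the robot touches nothing.
It fails at once if the bottle or the mug is moved more than 30 mm or tipped (distance of any of bottle, mug from where it was at the start of the episode above 0.03 m or angle between any of bottle, mug's own z axis and vertical above 0.4 rad).
It fails at once if the screwdriver or the tin is moved more than 30 mm or tipped (distance of any of driver, tin from where it was at the start of the episode above 0.03 m or angle between tin's own z axis and vertical above 0.4 rad).
It fails at once if the bin is moved more than 30 mm or tipped (distance of bin from where it was at the start of the episode above 0.03 m or angle between bin's own z axis and vertical above 0.4 rad).
It fails at once if the spool or the tape is moved more than 30 mm or tipped (distance of any of spool, tape from where it was at the start of the episode above 0.03 m or angle between any of spool, tape's own z axis and vertical above 0.4 rad).
It also fails if it takes over 72 s, if anything falls off the work surface, if the arm or the gripper's body presses on something with over 40 N, if the wrist force passes 120 N, or if a joint passes its speed limit or range.

## Working session

There is one attempt and no reset: what is moved stays moved. The work goes in short steps, Python scripts to look and compute and a tool call to move; the robot and the scene stay as the last step left them, time stands still between calls to the robot, and variables do not carry over. Pictures are saved under pics/ and viewed, and the job is handed in when it is done.

Besides the shell and the picture viewer there is one more tool, called after ">>>" as name(argument=value, ...), one argument or row to a line, values as JSON. apply_moves: Moves the arm, as the interface text tells. Its arguments: {"type":"object","properties":{"motion":{"type":"array","items":{"type":"array","items":{"type":"number"}}}},"required":["motion"]}

```bash
ls; mkdir -p pics; python3 - <<'E'
from cell import ctrl
import cv2
s=ctrl.read_state(); print(s, ctrl.grip_depth)
for n in ("scene","top","wrist"):
    p=ctrl.get_image(n); cv2.imwrite(f"pics/{n}0.png",p["image"][:,:,::-1])
    print(n,{k:v for k,v in p.items() if k!="image"})
    if n!="wrist":
        for q in ["meter_base","meter_center","meter_handle","leg_hinge","leg_pin","leg_foot","mat_outline","bottle","driver","bin","mug","spool","tape","tin"]:
            print(n,q,[( [round(x) for x in r["location"]],round(r["confidence"],2)) for r in ctrl.mark_of(p,q)][:3])
E
```

```text
pics
{'clock': 0.0, 'qpos': array([-1.34078293,  0.62934429,  0.03844659,  1.51840893, -0.02697944,
        0.99628309, -0.0200034 ]), 'qd': array([ 0.0014965 ,  0.00067384,  0.00098687,  0.00043472, -0.00037313,
       -0.00170554,  0.00152756]), 'tau': array([-3.85134890e-04, -5.63408625e+01,  1.22638173e+00, -1.93450338e+01,
        1.10350846e-02,  1.03152005e-02, -4.90215569e-06]), 'eef_pos': array([189.28105718, 621.15848168, 230.37728159]), 'tool_rot': array([-1.57084244,  0.00192494,  1.274986  ]), 'force': array([ 0.38214137, -0.43215491, -0.0552647 ]), 'torque': array([0.01550776, 0.05849308, 0.00422956]), 'width': 85.14862468396852} 18.700000000000003
scene {'vfov': 43.18051523541859, 'cx': 321.197362623176, 'cy': 230.12845250248944, 'extrinsics': array([[ 5.38643775e-01,  8.42443356e-01, -1.23319218e-02,
        -3.76339600e+02],
       [-5.81232844e-01,  3.82146755e-01,  7.18423440e-01,
         1.98754971e+02],
       [ 6.09943657e-01, -3.79806595e-01,  6.95496718e-01,
        -1.58266090e+03],
       [ 0.00000000e+00,  0.00000000e+00,  0.00000000e+00,
         1.000000
[... 1278 characters left out ...]
.82)]
top bottle [([529, 10, -1], 0.63)]
top driver [([377, 29, -2], 0.96)]
top bin [([761, -4, -3], 0.79)]
top mug [([303, 219, -4], 0.78)]
top spool [([745, 232, 0], 0.73)]
top tape [([743, -215, 0], 0.77)]
top tin [([531, 454, -2], 0.85)]
wrist {'vfov': 63.23569975815815, 'cx': 317.36798831736485, 'cy': 239.39737083326006, 'tool_from_camera': array([[ 9.99999780e-01, -4.24057278e-04, -5.09325750e-04,
         1.87082038e-01],
       [-3.73241281e-04,  2.74703881e-01, -9.61528803e-01,
        -1.42016216e+02],
       [ 5.47657047e-04,  9.61528782e-01,  2.74703662e-01,
         6.99817489e+01],
       [ 0.00000000e+00,  0.00000000e+00,  0.00000000e+00,
         1.00000000e+00]]), 'shot': 3}
```

View pics/scene0.png

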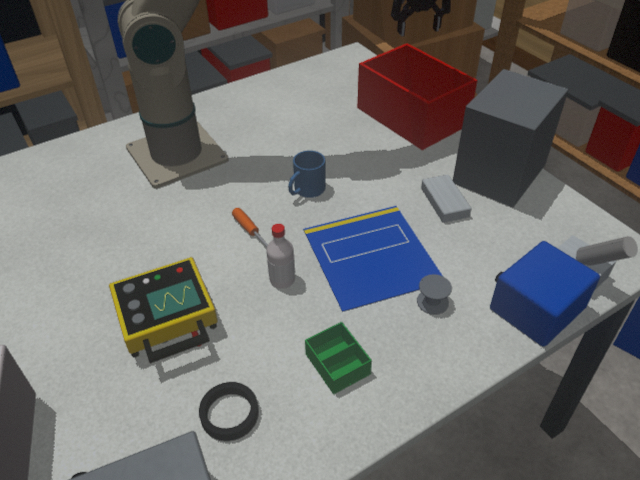

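View pics/top0.png

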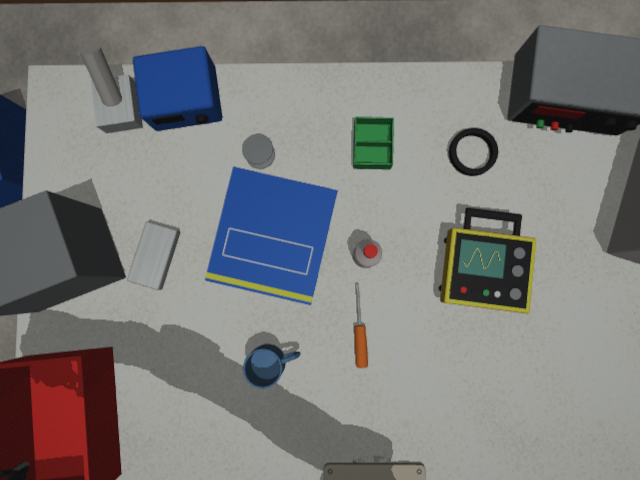

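View pics/wrist0.png

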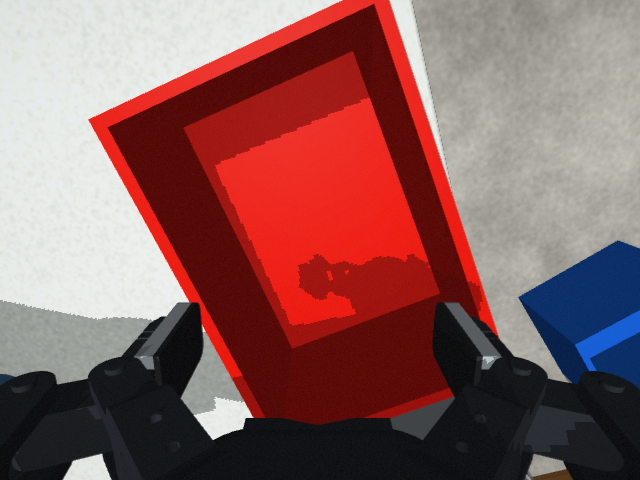

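The scene view shows the meter at px (160,305) with its handle towards the far side, and the mat at (370,255) with its stripe towards the robot. The bottle at (280,255) stands between them. In the top view the meter is at (490,270) and the outline at (268,250). Next I measure the mat's yaw and check the projections.

```bash
cat > h.py <<'E'
import numpy as np, cv2
from cell import ctrl
def foc(p): return 240/np.tan(np.radians(p["vfov"])/2)
def deproj(p,uv,z):
    f=foc(p); E=np.array(p["extrinsics"]); R=E[:3,:3]; t=E[:3,3]
    d=np.array([(uv[0]-p["cx"])/f,-(uv[1]-p["cy"])/f,-1.]); d=R.T@d; o=-R.T@t
    return o+d*(z-o[2])/d[2]
def proj(p,X):
    f=foc(p);E=np.array(p["extrinsics"]); c=E[:3,:3]@np.array(X)+E[:3,3]
    return (p["cx"]+f*c[0]/-c[2], p["cy"]-f*c[1]/-c[2])
def shot(n,name):
    p=ctrl.get_image(n); cv2.imwrite(f"pics/{name}.png",p["image"][:,:,::-1]); return p
E
python3 - <<'E'
from h import *
p=shot("top","top1"); im=p["image"].astype(int)
m=((im.min(2)>140)).astype(np.uint8); m[:, :195]=0; m[:,345:]=0;m[:170]=0;m[300:]=0
blue=((im[...,2]>1.5*im[...,0])&(im[...,2]>80)).astype(np.uint8); blue[:160]=0;blue[320:]=0;blue[:,:190]=0;blue[:,345:]=0
c=max(cv2.findContours(blue,cv2.RETR_EXTERNAL,cv2.CHAIN_APPROX_NONE)[0],key=cv2.contourArea)
W=np.array([deproj(p,q[0],3)[:2] for q in c],np.float32)
print("blue",cv2.minAreaRect(W))
# inner white ring
holes=cv2.findContours(blue,cv2.RETR_CCOMP,cv2.CHAIN_APPROX_NONE)
for cc,hh in zip(holes[0],holes[1][0]):
    if cv2.contourArea(cc)>800:
        W=np.array([deproj(p,q[0],3)[:2] for q in cc],np.float32); print(hh,cv2.minAreaRect(W))
print(ctrl.read_state()["clock"])
E
```

```text
blue ((579.1441650390625, 209.66319274902344), (229.9084014892578, 230.89205932617188), 76.66885375976562)
[ 2  0 -1 -1] ((536.2528686523438, 220.04054260253906), (178.81700134277344, 53.8359375), 76.63016510009766)
[-1  1  3 -1] ((579.1441650390625, 209.66319274902344), (229.9084014892578, 230.89205932617188), 76.66885375976562)
[-1 -1 -1  2] ((536.29345703125, 219.97549438476562), (189.33970642089844, 66.28412628173828), 76.69493865966797)
1.6
```

```bash
cat >> h.py <<'E'
def row(cmd,target,width):
    """cmd, target: (x,y,z,yaw) mm/rad, tool down. prints row cm/rad"""
    cx,cy,cz,a=cmd; tx,ty,tz,b=target
    d=np.array([tx-cx,ty-cy])
    r=[d@[np.cos(a),np.sin(a)]/10, (cz-tz)/10, d@[-np.sin(a),np.cos(a)]/10, a-b, width]
    return [round(float(v),3) for v in r]
def apply(cmd,r):
    cx,cy,cz,a=cmd
    return (cx+10*(r[0]*np.cos(a)-r[2]*np.sin(a)), cy+10*(r[0]*np.sin(a)+r[2]*np.cos(a)), cz-10*r[1], a-r[3])
E
python3 - <<'E'
from h import *
print(row((189.454,621.792,231.313,1.275),(604.5,-239.5,235,-0.115),4.0))
E
```

```text
[-70.29, -0.369, -64.809, 1.39, 4.0]
```

>>> apply_moves(
  motion=[
    [-70.3, -0.4, -64.8, 1.39, 4],
    [-70.3, -0.4, -64.8, 1.39, 4],
    [-70.3, -0.4, -64.8, 1.39, 4],
    [-70.3, -0.4, -64.8, 1.39, 4],
    [-70.3, -0.4, -64.8, 1.39, 4],
    [-70.3, -0.4, -64.8, 1.39, 4],
    [-70.3, -0.4, -64.8, 1.39, 4],
    [-70.3, -0.4, -64.8, 1.39, 4],
    [-70.3, -0.4, -64.8, 1.39, 4],
    [-70.3, -0.4, -64.8, 1.39, 4],
    [-70.3, -0.4, -64.8, 1.39, 4],
    [-70.3, -0.4, -64.8, 1.39, 4],
    [-70.3, -0.4, -64.8, 1.39, 4],
    [-70.3, -0.4, -64.8, 1.39, 4],
    [-70.3, -0.4, -64.8, 1.39, 4],
    [-70.3, -0.4, -64.8, 1.39, 4],
    [-70.3, -0.4, -64.8, 1.39, 4],
    [-70.3, -0.4, -64.8, 1.39, 4],
    [-70.3, -0.4, -64.8, 1.39, 4],
  ],
)

```text
clock: 3.98
eef_pos: [604.4, -237.6, 235.4]
tool_rot: [-1.57, 0.0, -0.113]
force: [-0.3, 0.5, -1.1]
width: 40.0
```

```bash
python3 - <<'E'
from h import *
p=shot("wrist","w1")
for q in ["meter_handle","leg_pin"]:
  print(q,ctrl.mark_of(p,q))
print(ctrl.read_state()["eef_pos"],ctrl.read_state()["clock"])
E
```

```text
meter_handle [{'location': [606.8, -242.8, 48.5], 'confidence': 0.93}]
leg_pin [{'location': [572.1, -197.1, 10.3], 'confidence': 0.6}]
[ 604.46307444 -238.48390022  235.5546101 ] 4.125
```

View pics/w1.png

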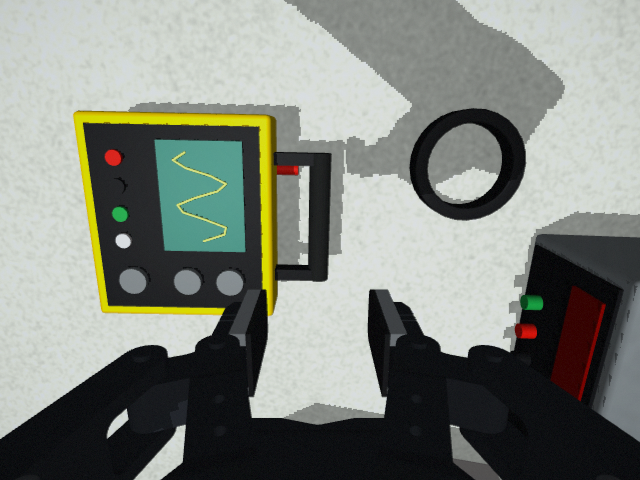

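The bar, at px (319,215), is centred between the pads at px 267 and 370. Descending to grasp it.

>>> apply_moves(
  motion=[
    [0.05, 6, -0.2, 0, 3.4],
    [0.05, 12, -0.2, 0, 3.4],
    [0.05, 16, -0.2, 0, 3.4],
    [0.05, 18, -0.2, 0, 3.4],
    [0.05, 19.5, -0.2, 0, 3.4],
    [0.05, 20.5, -0.2, 0, 3.4],
    [0.05, 20.5, -0.2, 0, 3.4],
    [0.05, 20.5, -0.2, 0, 1.0],
    [0.05, 20.5, -0.2, 0, 1.0],
    [0.05, 20.5, -0.2, 0, 1.0],
    [0.05, 20.5, -0.2, 0, 1.0],
    [0.05, 20.5, -0.2, 0, 1.0],
  ],
)

```text
clock: 5.62
eef_pos: [605.2, -241.9, 31.4]
tool_rot: [-1.571, -0.001, -0.115]
force: [-1.2, 0.5, 5.9]
width: 16.0
```

>>> apply_moves(
  motion=[
    [0, -1.5, 0, 0, 1],
    [-0.2, -3, 0, 0, 1],
    [-0.4, -5, 0, 0, 1],
    [-0.8, -7, 0, 0, 1],
    [-1.2, -9, 0, 0, 1],
    [-1.8, -11, 0, 0, 1],
    [-2.5, -13, 0, 0, 1],
    [-3.5, -15, 0, 0, 1],
    [-3.5, -15, 0, 0, 1],
    [-3.5, -15, 0, 0, 1],
  ],
)

```text
clock: 6.88
eef_pos: [569.6, -237.2, 179.9]
tool_rot: [-1.57, 0.001, -0.115]
force: [0.4, 0.4, -8.6]
width: 15.3
```

```bash
python3 - <<'E'
from h import *
p=shot("scene","s2")
for q in ["meter_base","meter_center","meter_handle","leg_pin"]:
  print(q,[(r["location"],r["confidence"]) for r in ctrl.mark_of(p,q)][:2])
print(ctrl.read_state())
E
```

```text
meter_base [([496.8, -230.9, 13.0], 0.71), ([524.4, 453.6, -5.7], 0.34)]
meter_center [([524.8, -234.2, 80.5], 0.66)]
meter_handle [([569.4, -231.8, 191.2], 0.93)]
leg_pin [([596.0, -203.8, 139.1], 0.69), ([591.6, -258.6, 137.4], 0.63)]
{'clock': 7.125, 'qpos': array([ 0.0976417 ,  0.6744011 ,  0.41790497,  1.67404936, -0.3385138 ,
        0.86697948,  0.54097444]), 'qd': array([ 0.00142553, -0.00464359,  0.00096134, -0.00364753,  0.00052132,
        0.00066758, -0.00021755]), 'tau': array([-3.30953370e-02, -5.87140775e+01,  7.41146833e+00, -1.86322242e+01,
        1.58917406e-01,  3.17613697e-01,  8.18441440e-04]), 'eef_pos': array([ 569.60370485, -237.44595778,  179.42961107]), 'tool_rot': array([-1.57059142e+00,  1.44799680e-03, -1.14917853e-01]), 'force': array([ 0.37732768,  0.26658925, -8.68078153]), 'torque': array([-0.02044708, -0.32797673, -0.01077384]), 'width': 15.79950258875305}
```

View pics/s2.png

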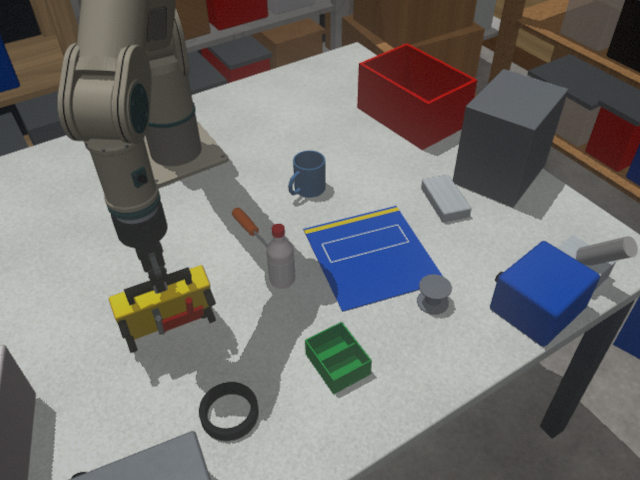

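```bash
python3 - <<'E'
from h import *
print(row((569.6,-237.4,179.5,-.115),(606.6,202.8,380,-.233),1.0))
E
```

```text
[-1.376, -20.05, 44.154, 0.118, 1.0]
```

>>> apply_moves(
  motion=[
    [0, -3, 0, 0, 1],
    [0, -7, 0, 0, 1],
    [0, -12, 0, 0, 1],
    [0, -17, 0, 0, 1],
    [0, -20, 2, 0, 1],
    [0, -20, 6, 0, 1],
    [-0.3, -20, 11, 0, 1],
    [-0.5, -20, 16, 0, 1],
    [-0.8, -20, 21, 0.06, 1],
    [-1, -20, 26, 0.118, 1],
    [-1.2, -20, 31, 0.118, 1],
    [-1.4, -20, 36, 0.118, 1],
    [-1.4, -20, 40, 0.118, 1],
    [-1.4, -20, 43, 0.118, 1],
    [-1.4, -20, 44.15, 0.118, 1],
    [-1.4, -20, 44.15, 0.118, 1],
  ],
)

```text
clock: 9.12
eef_pos: [606.4, 202.2, 379.6]
tool_rot: [-1.573, 0.001, -0.232]
force: [-0.3, -0.2, -9.1]
width: 15.6
```

```bash
python3 - <<'E'
from h import *
p=shot("scene","s3"); t=shot("top","t3")
for pp in (p,t):
 for q in ["meter_base","meter_center","meter_handle","leg_pin","leg_hinge"]:
  print(q,[(r["location"],r["confidence"]) for r in ctrl.mark_of(pp,q)][:2])
s=ctrl.read_state();print(s["clock"],s["eef_pos"],s["tool_rot"],s["force"],s["torque"],s["qpos"])
E
```

```text
meter_base [([544.2, 215.0, 211.7], 0.68)]
meter_center [([567.0, 209.0, 275.5], 0.98)]
meter_handle [([606.4, 206.2, 386.4], 0.56)]
leg_pin [([543.3, 211.2, 209.8], 0.22)]
leg_hinge [([624.0, 181.1, 338.7], 0.6), ([524.4, 17.4, -4.8], 0.2)]
meter_base [([544.4, 213.9, 211.1], 0.69)]
meter_center [([567.4, 205.6, 279.1], 0.71)]
meter_handle [([606.9, 201.7, 383.6], 0.93)]
leg_pin [([376.7, 27.6, -0.8], 0.23)]
leg_hinge [([546.0, 215.3, 207.4], 0.35)]
9.725 [606.6273317  202.42718986 380.33234021] [-1.57078151e+00  3.01708400e-05 -2.33154571e-01] [-0.01630433 -0.45438357 -9.11435658] [-0.08262358 -0.31856079  0.05448665] [-0.63278043  0.53499096  0.47346254  1.33201135 -0.24168157  1.33112952
 -0.39235331]
```

View pics/s3.png

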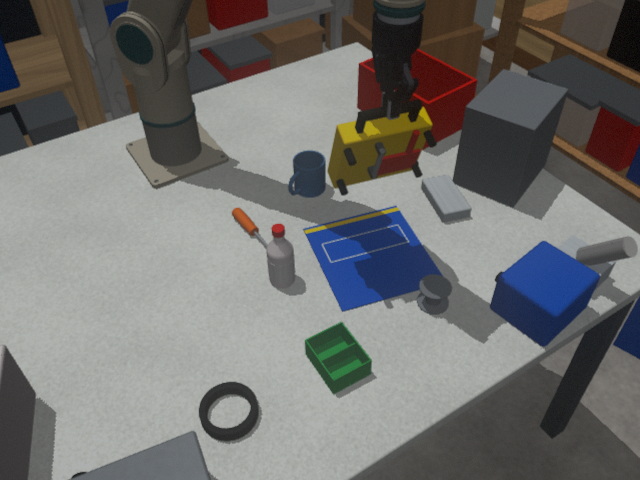

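```bash
python3 - <<'E'
from h import *
a=cv2.imread("pics/s3.png")[80:220,300:480]; cv2.imwrite("pics/s3z.png",cv2.resize(a,None,fx=4,fy=4,interpolation=cv2.INTER_CUBIC))
p=shot("scene","s3b")
for P in [(606.6,202.4,380.3),(606.6,202.4,399)]: 
  u=proj(p,P);print(u,((u[0]-300)*4,(u[1]-80)*4))
for q in ["meter_base","meter_handle"]:
  print(q,[(r["location"],r["confidence"]) for r in ctrl.mark_of(p,q)][:2])
E
```

```text
(np.float64(389.9608646341363), np.float64(113.72514989772607)) (np.float64(359.8434585365453), np.float64(134.90059959090428))
(np.float64(390.7063567549054), np.float64(104.17850257102161)) (np.float64(362.82542701962166), np.float64(96.71401028408644))
meter_base []
meter_handle [([604.9, 204.6, 387.2], 0.59)]
```

View pics/s3z.png

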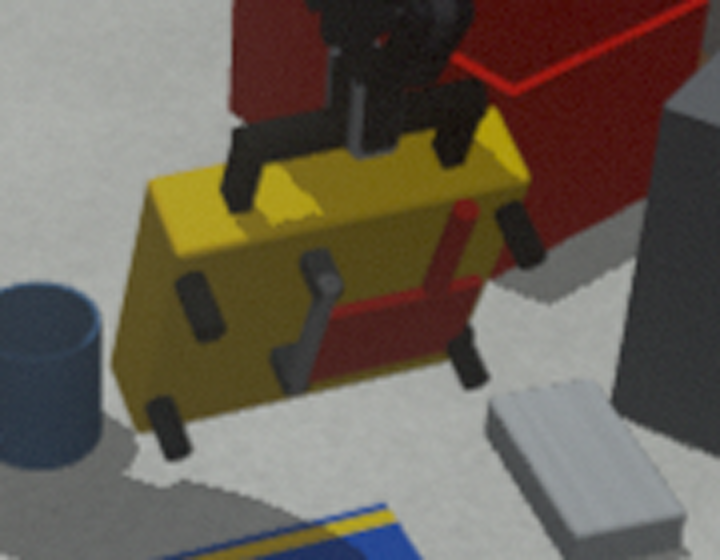

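>>> apply_moves(
  motion=[
    [0, 3, 0, 0, 1],
    [-0.2, 7, 0, 0, 1],
    [-0.4, 11, 0, 0, 1],
    [-0.8, 15, 0, 0, 1],
    [-0.8, 17.5, 0, 0, 1],
    [-0.8, 18.5, 0, 0, 1],
    [-0.8, 19, 0, 0, 1],
    [-0.8, 19, 0, 0, 1],
  ],
)

```text
clock: 10.88
eef_pos: [599.5, 204.6, 191.1]
tool_rot: [-1.57, -0.001, -0.233]
force: [-0.4, -0.1, -8.4]
width: 15.5
```

>>> apply_moves(
  motion=[
    [0, 0.5, 0, 0, 1],
    [0, 1, 0, 0, 1],
    [0, 1, 0, 0, 1],
  ],
)

```text
clock: 11.25
eef_pos: [598.4, 204.4, 179.9]
tool_rot: [-1.571, 0.001, -0.233]
force: [-0.6, -0.1, -8.6]
width: 15.8
```

>>> apply_moves(
  motion=[
    [0, 0.3, 0, 0, 1],
    [0, 0.6, 0, 0, 1],
    [0, 0.6, 0, 0, 1],
  ],
)

```text
clock: 11.62
eef_pos: [602.8, 203.4, 178.0]
tool_rot: [-1.568, -0.008, -0.234]
force: [1.9, -2.8, 8.0]
width: 15.6
```

>>> apply_moves(
  motion=[
    [-0.5, -0.1, 0, 0, 1],
    [-1, -0.2, 0, 0, 1],
    [-1.5, -0.3, 0, 0, 1],
    [-2, -0.35, 0, 0, 1],
    [-2.5, -0.4, 0, 0, 1],
    [-3, -0.45, 0, 0, 1],
    [-3.5, -0.48, 0, 0, 1],
    [-4, -0.5, 0, 0, 1],
    [-4, -0.5, 0, 0, 1],
  ],
)

```text
clock: 12.75
eef_pos: [565.9, 212.3, 184.2]
tool_rot: [-1.566, -0.013, -0.234]
force: [3.3, -4.4, 11.8]
width: 15.4
```

```bash
python3 - <<'E'
from h import *
p=shot("scene","s4")
for pp in (p,):
 for q in ["meter_base","meter_center","meter_handle","leg_pin","leg_hinge"]:
  print(q,[(r["location"],r["confidence"]) for r in ctrl.mark_of(pp,q)][:2])
s=ctrl.read_state();print(s["clock"],s["eef_pos"],s["tool_rot"],s["force"],s["torque"])
cv2.imwrite("pics/s4z.png",cv2.resize(p["image"][150:330,260:480,::-1],None,fx=3,fy=3))
E
```

```text
meter_base [([534.5, 217.3, 4.8], 0.95)]
meter_center [([547.2, 215.6, 76.4], 0.57), ([746.5, 239.5, 0.2], 0.2)]
meter_handle [([562.7, 216.1, 195.6], 0.79)]
leg_pin [([604.4, 239.5, 148.3], 0.91)]
leg_hinge [([596.4, 189.5, 147.9], 0.73)]
13.05 [566.19257278 212.22110788 184.13501737] [-1.56645997 -0.01316685 -0.23449039] [ 2.64281952 -3.60193785 11.53390913] [-1.05997207 -1.26578991  0.05010274]
```

View pics/s4z.png

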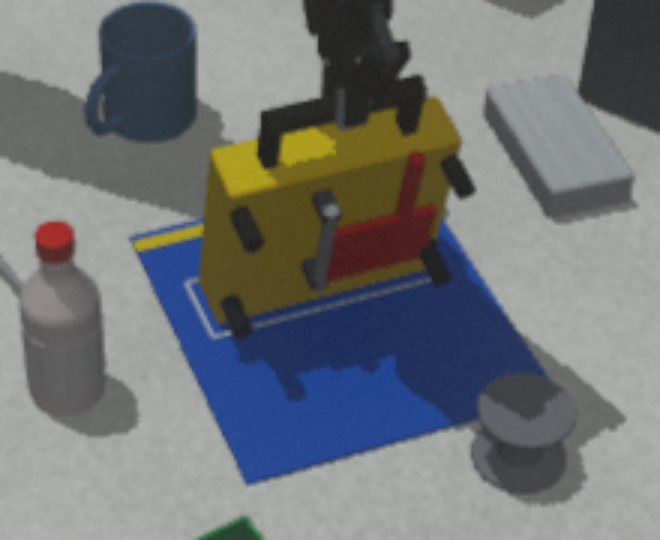

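>>> apply_moves(
  motion=[
    [-0.5, -0.1, 0, 0, 1],
    [-1, -0.15, 0, 0, 1],
    [-1.5, -0.2, 0, 0, 1],
    [-2, -0.2, 0, 0, 1],
    [-2.5, -0.2, 0, 0, 1],
    [-2.5, -0.2, 0, 0, 1],
  ],
)

```text
clock: 13.8
eef_pos: [537.9, 219.1, 184.3]
tool_rot: [-1.568, -0.005, -0.234]
force: [-0.5, -3.3, 11.0]
width: 15.2
```

```bash
python3 - <<'E'
from h import *
p=shot("scene","s5")
for pp in (p,):
 for q in ["meter_base","meter_center","meter_handle","leg_pin","leg_hinge"]:
  print(q,[(r["location"],r["confidence"]) for r in ctrl.mark_of(pp,q)][:2])
s=ctrl.read_state();print(s["clock"],s["eef_pos"],s["tool_rot"],s["force"],s["torque"])
cv2.imwrite("pics/s5z.png",cv2.resize(p["image"][150:330,260:480,::-1],None,fx=3,fy=3))
E
```

```text
meter_base [([744.5, -218.3, -3.5], 0.47), ([527.0, 14.4, -3.9], 0.33)]
meter_center [([534.8, 217.0, 73.6], 0.89)]
meter_handle [([538.0, 222.4, 191.1], 0.77), ([590.8, 265.7, 66.8], 0.56)]
leg_pin [([586.1, 245.1, 151.4], 0.98), ([382.5, 26.7, -5.0], 0.33)]
leg_hinge [([575.1, 194.5, 154.4], 0.84)]
14.1 [538.05649814 219.0967982  184.3522869 ] [-1.567914   -0.00485926 -0.23363706] [-0.77224688 -3.10729812 10.7328627 ] [-6.54604514e-01 -4.92491477e-05  1.07347392e-01]
```

View pics/s5z.png

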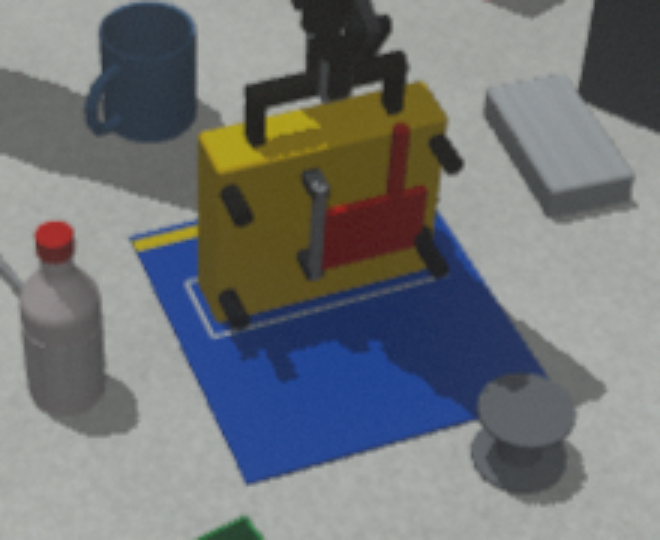

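>>> apply_moves(
  motion=[
    [-0.1, -0.15, 0, 0, 1],
    [-0.2, -0.3, 0, 0, 1],
    [-0.2, -0.3, 0, 0, 5],
    [-0.2, -0.3, 0, 0, 5],
    [-0.2, -0.3, 0, 0, 5],
    [-0.2, -0.3, 0, 0, 5],
    [-0.2, -0.3, 0, 0, 5],
    [-0.2, -0.3, 0, 0, 5],
  ],
)

```text
clock: 15.1
eef_pos: [533.7, 219.9, 184.3]
tool_rot: [-1.571, 0.0, -0.233]
force: [-1.0, 0.7, 0.4]
width: 49.2
```

```bash
python3 - <<'E'
from h import *
p=shot("scene","s6")
for pp in (p,):
 for q in ["meter_base","meter_center","meter_handle","leg_pin","leg_hinge"]:
  print(q,[(r["location"],r["confidence"]) for r in ctrl.mark_of(pp,q)][:2])
s=ctrl.read_state();print(s["clock"],s["eef_pos"],s["tool_rot"],s["force"],s["torque"])
cv2.imwrite("pics/s6z.png",cv2.resize(p["image"][150:330,260:480,::-1],None,fx=3,fy=3))
E
```

```text
meter_base [([532.2, 220.2, 3.7], 0.98)]
meter_center [([531.4, 219.8, 74.7], 0.9)]
meter_handle [([527.3, 225.2, 192.1], 0.83), ([379.2, 25.8, -5.5], 0.52)]
leg_pin [([574.2, 246.4, 153.5], 0.58), ([746.7, 238.8, 1.0], 0.33)]
leg_hinge [([564.5, 192.6, 153.3], 0.8), ([523.1, 456.0, -4.1], 0.69)]
15.4 [533.63572034 219.90716965 184.27816057] [-1.57080718e+00  1.11039681e-04 -2.33011977e-01] [ 0.93859809 -0.33475614 -0.26476016] [ 0.01652417 -0.01798406  0.00078711]
```

View pics/s6z.png

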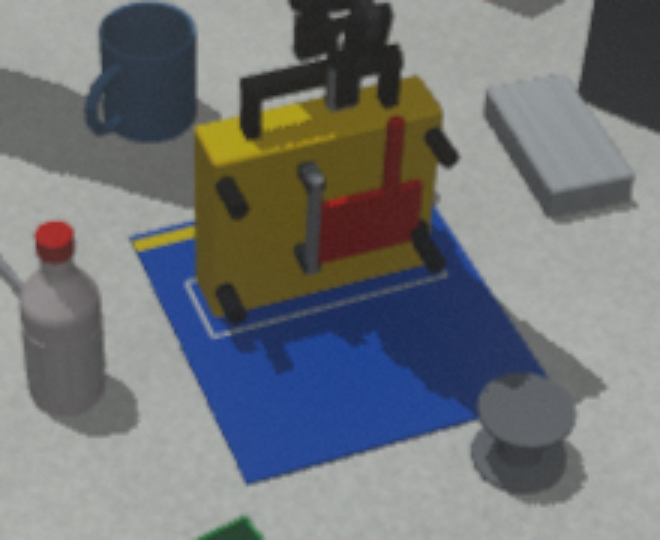

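>>> apply_moves(
  motion=[
    [0, -1, 0, 0, 5],
    [0, -3, 0, 0, 5],
    [0, -6, 0, 0, 5],
    [0, -11, 0, 0, 5],
    [1, -11, 1, -0.3, 4],
    [2, -11, 2, -0.6, 3],
    [3, -11, 2.5, -0.9, 2.6],
    [3.9, -11, 3.7, -1.2, 2.6],
    [3.9, -11, 3.7, -1.571, 2.6],
    [3.9, -11, 3.7, -1.571, 2.6],
    [3.9, -11, 3.7, -1.571, 2.6],
    [3.9, -11, 3.7, -1.571, 2.6],
    [3.9, -11, 3.7, -1.571, 2.6],
  ],
)

```text
clock: 17.02
eef_pos: [580.3, 246.5, 295.1]
tool_rot: [-1.571, -0.0, 1.341]
force: [0.5, -0.7, 0.6]
width: 25.8
```

```bash
python3 - <<'E'
from h import *
s=ctrl.read_state()
t=shot("top","t7"); w=shot("wrist","w7"); sc=shot("scene","s7")
for n,pp in (("t",t),("w",w),("s",sc)):
 for q in ["meter_base","meter_center","meter_handle","leg_pin","leg_hinge"]:
  print(n,q,[(r["location"],r["confidence"]) for r in ctrl.mark_of(pp,q)][:2])
s=ctrl.read_state();print(s["clock"],s["eef_pos"],s["tool_rot"],s["force"],s["qpos"],s["width"])
E
```

```text
t meter_base []
t meter_center [([527.3, 216.8, 74.9], 0.96)]
t meter_handle [([534.4, 222.4, 187.8], 0.75)]
t leg_pin [([577.1, 245.9, 154.1], 0.65), ([528.7, 217.5, 72.4], 0.6)]
t leg_hinge [([567.3, 191.0, 150.8], 0.58)]
w meter_base [([746.7, -223.5, -0.6], 0.45)]
w meter_center []
w meter_handle [([530.9, 217.6, 190.0], 0.86), ([526.3, 11.9, -1.4], 0.74)]
w leg_pin [([575.9, 248.7, 153.5], 0.63)]
w leg_hinge [([565.8, 192.4, 150.6], 0.8)]
s meter_base [([528.9, 217.0, 4.4], 0.92)]
s meter_center [([529.5, 221.3, 75.0], 0.73), ([747.0, -213.9, -2.8], 0.44)]
s meter_handle [([529.0, 221.1, 190.3], 0.78)]
s leg_pin [([579.4, 247.8, 154.6], 0.79), ([525.5, 11.9, -3.0], 0.26)]
s leg_hinge [([566.7, 196.4, 153.8], 0.71)]
17.925 [580.1252578  246.87776266 294.24206137] [-1.57067073e+00  5.18225697e-05  1.33791546e+00] [0.21065749 0.19241653 0.38224421] [-0.47503139  0.5420594   0.04665274  1.49450191 -0.02696241  1.1057888
  0.91495299] 26.00289892181177
```

View pics/w7.png

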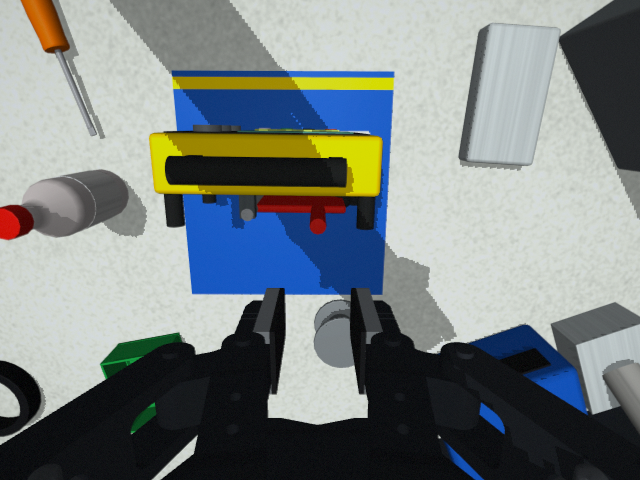

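```bash
python3 - <<'E'
from h import *
from scipy.spatial.transform import Rotation as Ro
s=ctrl.read_state(); p=ctrl.get_image("wrist")
R=Ro.from_euler("xyz",s["tool_rot"]).as_matrix(); T=np.array(p["tool_from_camera"]); f=foc(p)
im=p["image"][...,::-1]; cv2.imwrite("pics/w8.png",cv2.resize(im[110:260,140:400],None,fx=3,fy=3))
def wd(uv,z):
    d=R@T[:3,:3]@np.array([(uv[0]-p["cx"])/f,-(uv[1]-p["cy"])/f,-1]); o=R@T[:3,3]+s["eef_pos"]
    return o+d*(z-o[2])/d[2]
hsv=cv2.cvtColor(im,cv2.COLOR_BGR2HSV); m=(((hsv[...,0]<6)|(hsv[...,0]>174))&(hsv[...,1]>150)).astype(np.uint8); m[:190]=0;m[260:]=0;m[:,240:][:,:0]=0
ys,xs=np.nonzero(m[:,230:360]); xs=xs+230
for y in range(195,240,4): 
    q=xs[ys==y]; print(y,q.min() if len(q) else None,q.max() if len(q) else None)
for uv in [(318,226),(318,222),(318,230)]: print(uv,wd(uv,171))
E
```

```text
195 None None
199 261 342
203 258 343
207 257 344
211 258 344
215 311 323
219 310 324
223 310 324
227 309 325
231 311 323
235 None None
239 None None
(318, 226) [576.45264542 248.54720589 171.        ]
(318, 222) [573.6512082  249.20872552 171.        ]
(318, 230) [579.27038829 247.8818359  171.        ]
```

View pics/w8.png

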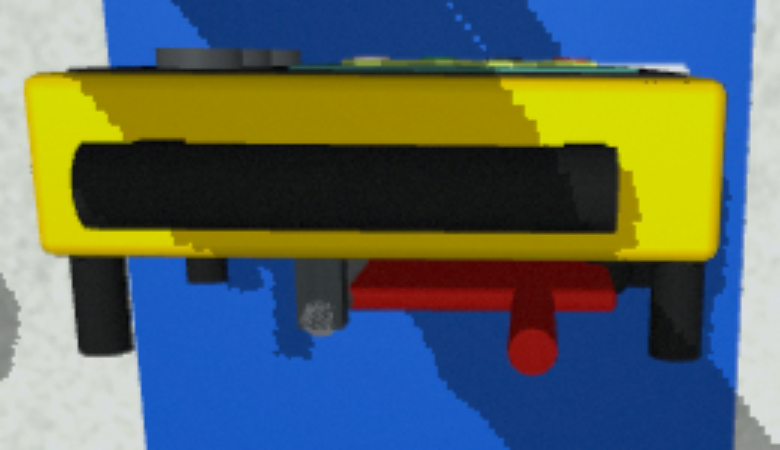

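>>> apply_moves(
  motion=[
    [0.05, 5, 0.25, 0, 2.6],
    [0.05, 9, 0.25, 0, 2.6],
    [0.05, 11, 0.25, 0, 2.6],
    [0.05, 12.5, 0.25, 0, 2.6],
    [0.05, 14, 0.25, 0, 2.6],
    [0.05, 15.3, 0.25, 0, 2.6],
    [0.05, 15.3, 0.25, 0, 2.6],
  ],
)

```text
clock: 18.85
eef_pos: [577.3, 247.7, 140.4]
tool_rot: [-1.569, 0.001, 1.338]
force: [-0.0, 0.4, -0.1]
width: 26.4
```

```bash
python3 - <<'E'
from h import *
w=shot("wrist","w9"); p=shot("scene","s9")
s=ctrl.read_state();print(s["clock"],s["eef_pos"],s["tool_rot"],s["force"],s["width"])
cv2.imwrite("pics/s9z.png",cv2.resize(p["image"][130:310,280:480,::-1],None,fx=4,fy=3.3))
E
```

```text
18.95 [578.17647058 248.08543726 141.64175799] [-1.57136816e+00 -4.45186104e-04  1.33794743e+00] [0.57587749 0.01790311 0.16392382] 26.150671578828543
```

View pics/w9.png

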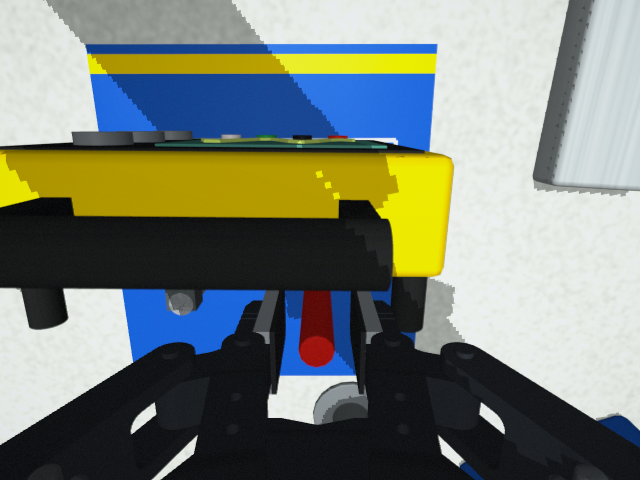

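View pics/s9z.png

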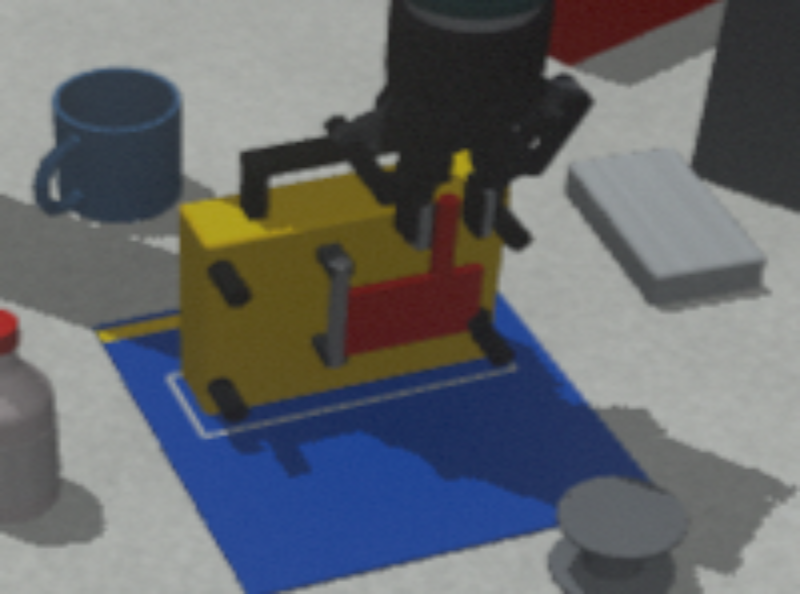

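```bash
python3 -c "
import math
for t in [.1,.25,.4,.55,.7,.85,1,1.15,1.3,1.45,1.55,1.62,1.66]: print([round(5.6*(math.cos(t)-1),2),0,round(-5.6*math.sin(t),2),t,0.6],end=', ')"
```

```text
[-0.03, 0, -0.56, 0.1, 0.6], [-0.17, 0, -1.39, 0.25, 0.6], [-0.44, 0, -2.18, 0.4, 0.6], [-0.83, 0, -2.93, 0.55, 0.6], [-1.32, 0, -3.61, 0.7, 0.6], [-1.9, 0, -4.21, 0.85, 0.6], [-2.57, 0, -4.71, 1, 0.6], [-3.31, 0, -5.11, 1.15, 0.6], [-4.1, 0, -5.4, 1.3, 0.6], [-4.93, 0, -5.56, 1.45, 0.6], [-5.48, 0, -5.6, 1.55, 0.6], [-5.88, 0, -5.59, 1.62, 0.6], [-6.1, 0, -5.58, 1.66, 0.6],
```

>>> apply_moves(
  motion=[
    [0, 0, 0, 0, 0.6],
    [0, 0, 0, 0, 0.6],
    [0, 0, 0, 0, 0.6],
    [0, 0, 0, 0, 0.6],
  ],
)

```text
clock: 19.45
eef_pos: [578.4, 247.7, 142.1]
tool_rot: [-1.572, -0.0, 1.338]
force: [0.1, -1.5, 5.4]
width: 9.8
```

>>> apply_moves(
  motion=[
    [-0.03, 0, -0.56, 0.1, 0.6],
    [-0.17, 0, -1.39, 0.25, 0.6],
    [-0.44, 0, -2.18, 0.4, 0.6],
    [-0.83, 0, -2.93, 0.55, 0.6],
    [-1.32, 0, -3.61, 0.7, 0.6],
    [-1.9, 0, -4.21, 0.85, 0.6],
  ],
)

```text
clock: 20.2
eef_pos: [615.0, 219.0, 141.9]
tool_rot: [-1.572, -0.001, 0.483]
force: [-0.9, -1.7, 4.9]
width: 10.3
```

```bash
python3 - <<'E'
from h import *
p=shot("scene","s10")
s=ctrl.read_state();print(s["clock"],s["eef_pos"],s["tool_rot"],s["force"],s["width"])
cv2.imwrite("pics/s10z.png",cv2.resize(p["image"][130:310,280:480,::-1],None,fx=4,fy=3.3))
E
```

```text
20.25 [615.62489298 217.93459322 141.8365048 ] [-1.57249603e+00 -8.66043707e-04  4.77292168e-01] [ 0.09391883 -0.94616535  4.72521411] 10.042833289270293
```

View pics/s10z.png

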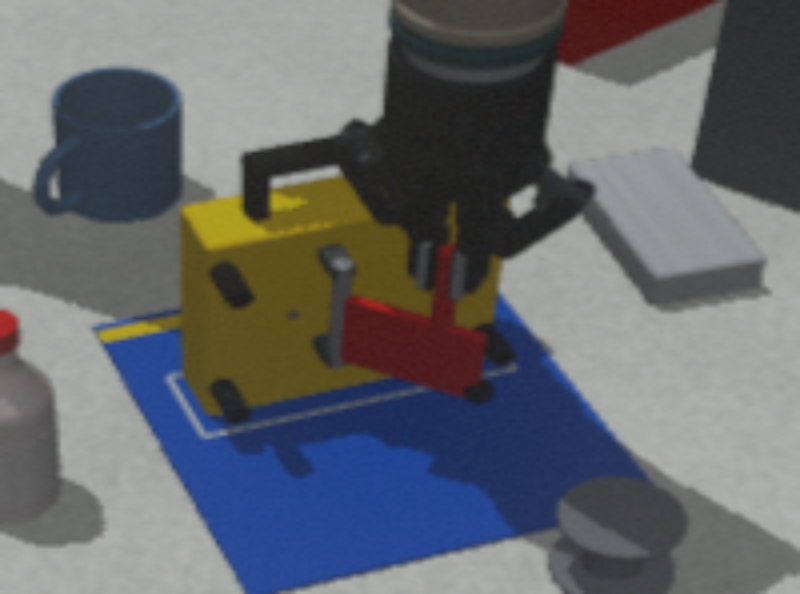

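The meter stays upright with the leg at about 0.85 rad. Continuing the arc.

>>> apply_moves(
  motion=[
    [-0.06, 0, -0.84, 0.15, 0.6],
    [-0.25, 0, -1.65, 0.3, 0.6],
    [-0.56, 0, -2.44, 0.45, 0.6],
    [-0.98, 0, -3.16, 0.6, 0.6],
    [-1.5, 0, -3.82, 0.75, 0.6],
    [-1.7, 0, -4.02, 0.8, 0.6],
    [-1.7, 0, -4.02, 0.8, 0.6],
  ],
)

```text
clock: 21.12
eef_pos: [618.6, 175.8, 141.7]
tool_rot: [-1.571, -0.001, -0.309]
force: [-0.3, -2.5, 5.0]
width: 9.9
```

>>> apply_moves(
  motion=[
    [0, 0, 0, 0, 3],
    [0, 0, 0, 0, 4],
    [0, 0, 0, 0, 4],
    [0, 0, 0, 0, 4],
    [0, 0, 0, 0, 4],
  ],
)

```text
clock: 21.75
eef_pos: [618.2, 176.3, 141.2]
tool_rot: [-1.571, 0.0, -0.312]
force: [-1.0, 0.1, -1.1]
width: 40.2
```

```bash
python3 - <<'E'
from h import *
p=shot("scene","s11")
s=ctrl.read_state();print(s["clock"],s["eef_pos"],s["tool_rot"],s["force"],s["width"])
cv2.imwrite("pics/s11z.png",cv2.resize(p["image"][130:310,280:480,::-1],None,fx=4,fy=3.3))
E
```

```text
21.8 [618.24773889 176.32120435 141.24754848] [-1.57080468e+00  4.42598341e-05 -3.11845354e-01] [-0.72158833  0.51174081 -0.02592643] 39.90513434484446
```

View pics/s11z.png

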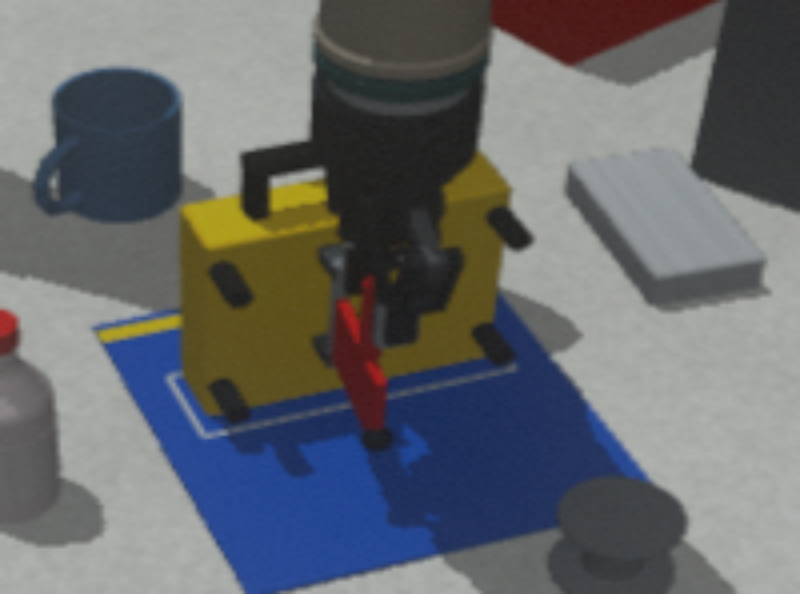

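```bash
python3 - <<'E'
from h import *
print(row((618.2,176.3,141.2,-.312),(531,220,270,-.233),4.0))
E
```

```text
[-9.64, -12.88, 1.482, -0.079, 4.0]
```

>>> apply_moves(
  motion=[
    [0, -2, 0, 0, 4],
    [0, -5, 0, 0, 4],
    [0, -9, 0, 0, 4],
    [0, -12.9, 0, 0, 4],
    [-3, -12.9, 0.5, 0, 4],
    [-7, -12.9, 1.5, -0.079, 4],
    [-9.6, -12.9, 1.5, -0.079, 4],
    [-9.6, -12.9, 1.5, -0.079, 4],
    [-9.6, -12.9, 1.5, -0.079, 4],
  ],
)

```text
clock: 22.92
eef_pos: [532.5, 219.5, 270.6]
tool_rot: [-1.571, -0.001, -0.234]
force: [-0.8, 0.1, 0.1]
width: 39.8
```

```bash
python3 - <<'E'
from h import *
t=shot("top","t12"); w=shot("wrist","w12"); sc=shot("scene","s12")
for n,pp in (("t",t),("w",w),("s",sc)):
 for q in ["meter_base","meter_center","meter_handle","leg_pin","leg_hinge","leg_foot"]:
  print(n,q,[(r["location"],r["confidence"]) for r in ctrl.mark_of(pp,q)][:1])
s=ctrl.read_state();print(s["clock"],s["eef_pos"],s["tool_rot"],s["force"],s["width"])
cv2.imwrite("pics/s12z.png",cv2.resize(sc["image"][130:310,280:480,::-1],None,fx=4,fy=3.3))
E
```

```text
t meter_base [([528.4, 218.5, 75.9], 0.18)]
t meter_center [([528.8, 218.4, 73.2], 0.61)]
t meter_handle [([531.2, 221.3, 187.0], 0.82)]
t leg_pin [([616.3, 174.8, 152.9], 0.92)]
t leg_hinge [([564.8, 189.8, 154.3], 0.91)]
t leg_foot [([640.5, 165.6, 60.7], 0.85)]
w meter_base []
w meter_center [([618.5, 176.0, 157.2], 0.63)]
w meter_handle [([532.2, 220.1, 188.0], 0.86)]
w leg_pin [([616.6, 179.3, 155.1], 0.9)]
w leg_hinge [([525.5, 14.6, -1.3], 0.27)]
w leg_foot [([640.3, 164.6, 62.6], 0.56)]
s meter_base [([530.7, 221.0, 1.3], 0.79)]
s meter_center [([763.1, -3.2, 0.9], 0.34)]
s meter_handle [([527.4, 223.9, 189.3], 0.71)]
s leg_pin [([613.8, 171.4, 152.7], 0.92)]
s leg_hinge [([564.8, 192.3, 150.0], 0.84)]
s leg_foot [([638.8, 161.5, 66.3], 0.68)]
23.975 [531.47165164 220.03236859 270.32678026] [-1.57074314e+00  8.27319680e-06 -2.33015886e-01] [-0.65863677  0.01290215 -0.25573995] 39.909364438846396
```

View pics/s12z.png

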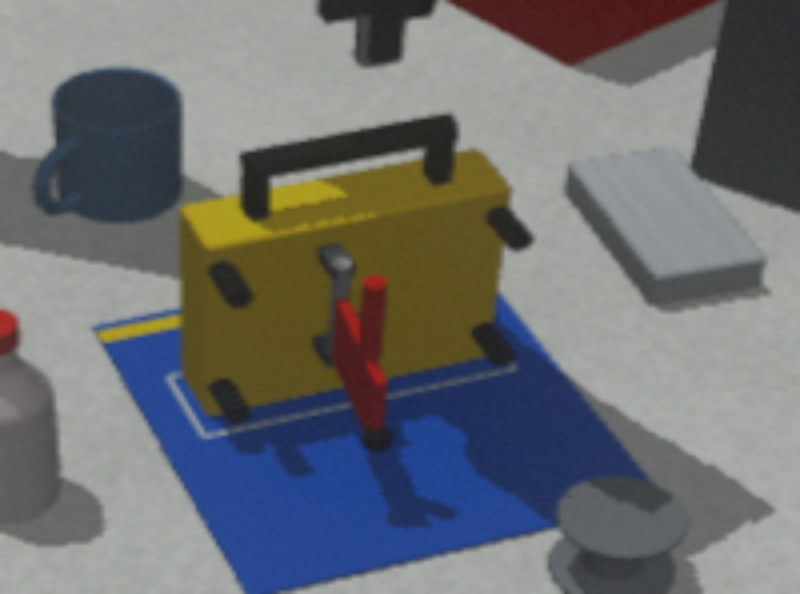

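View pics/w12.png

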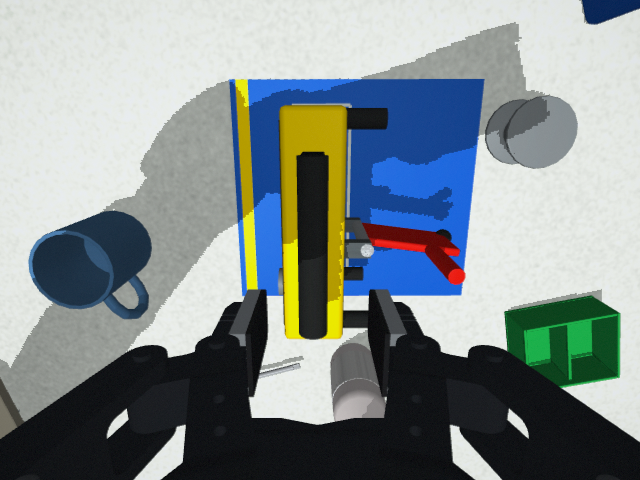

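>>> apply_moves(
  motion=[
    [-0.15, 3, 0, 0, 4],
    [-0.15, 5.5, 0, 0, 4],
    [-0.15, 7.5, 0, 0, 4],
    [-0.15, 9, 0, 0, 4],
    [-0.15, 9.6, 0, 0, 4],
    [-0.15, 9.6, 0, 0, 4],
    [-0.15, 9.6, 0, 0, 1],
    [-0.15, 9.6, 0, 0, 1],
    [-0.15, 9.6, 0, 0, 1],
    [-0.15, 9.6, 0, 0, 1],
    [-0.15, 9.6, 0, 0, 1],
  ],
)

```text
clock: 25.35
eef_pos: [530.5, 220.5, 175.2]
tool_rot: [-1.57, -0.001, -0.233]
force: [-1.1, -0.4, 5.9]
width: 16.0
```

>>> apply_moves(
  motion=[
    [0.4, 0.2, 0, 0, 1],
    [0.9, 0.25, 0, 0, 1],
    [1.4, 0.2, 0, 0, 1],
    [1.9, 0.2, 0, 0, 1],
    [2.8, 0.2, 0, 0, 1],
    [3.8, 0.25, 0, 0, 1],
    [4.7, 0.35, 0, 0, 1],
    [5.6, 0.5, 0, 0, 1],
    [5.6, 0.5, 0, 0, 1],
  ],
)

```text
clock: 26.48
eef_pos: [586.2, 207.4, 170.5]
tool_rot: [-1.569, -0.003, -0.234]
force: [-0.6, -1.2, 6.6]
width: 16.4
```

```bash
python3 - <<'E'
from h import *
sc=shot("scene","s13")
for n,pp in (("s",sc),):
 for q in ["meter_base","meter_center","meter_handle","leg_foot"]:
  print(n,q,[(r["location"],r["confidence"]) for r in ctrl.mark_of(pp,q)][:1])
s=ctrl.read_state();print(s["clock"],s["eef_pos"],s["tool_rot"],s["force"],s["width"])
cv2.imwrite("pics/s13z.png",cv2.resize(sc["image"][130:310,280:480,::-1],None,fx=4,fy=3.3))
E
```

```text
s meter_base [([530.6, 217.1, 7.4], 0.86)]
s meter_center [([553.2, 213.7, 77.3], 0.6)]
s meter_handle [([584.2, 210.3, 187.4], 0.78)]
s leg_foot [([655.0, 161.3, 34.1], 0.77)]
26.725 [585.77702572 207.51107965 170.66752965] [-1.5692628  -0.00260393 -0.23320355] [-0.27532326  0.30636153  6.24341359] 16.17579829189039
```

View pics/s13z.png

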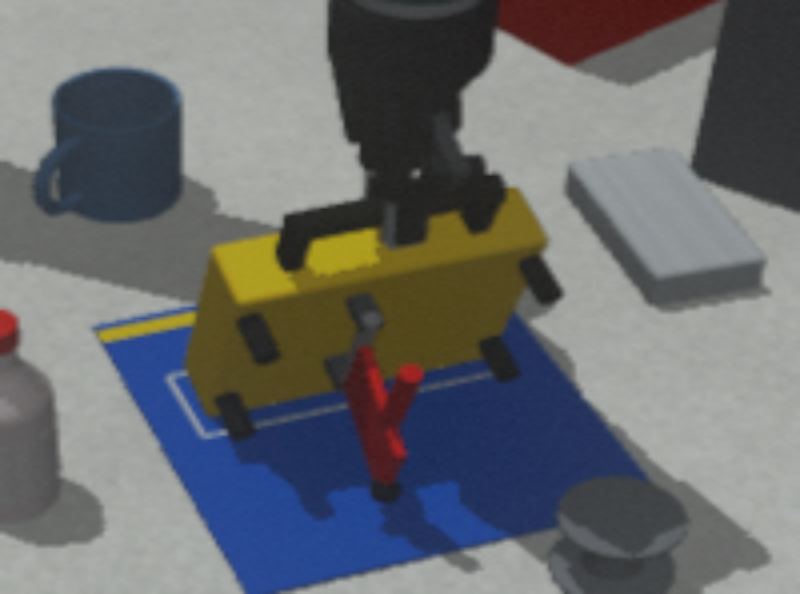

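>>> apply_moves(
  motion=[
    [0.7, 0.12, 0, 0, 1],
    [1.4, 0.3, 0, 0, 1],
    [2.0, 0.5, 0, 0, 1],
    [2.6, 0.7, 0, 0, 1],
    [3.2, 0.9, 0, 0, 1],
    [3.6, 1.05, 0, 0, 1],
    [3.6, 1.05, 0, 0, 1],
  ],
)

```text
clock: 27.6
eef_pos: [619.8, 199.5, 159.4]
tool_rot: [-1.57, -0.0, -0.233]
force: [-1.1, 0.5, 6.4]
width: 16.1
```

```bash
python3 - <<'E'
from h import *
sc=shot("scene","s14")
for n,pp in (("s",sc),):
 for q in ["meter_base","meter_center","meter_handle","leg_foot"]:
  print(n,q,[(r["location"],r["confidence"]) for r in ctrl.mark_of(pp,q)][:1])
s=ctrl.read_state();print(s["clock"],s["eef_pos"],s["tool_rot"],s["force"],s["torque"],s["width"])
cv2.imwrite("pics/s14z.png",cv2.resize(sc["image"][130:310,280:480,::-1],None,fx=4,fy=3.3))
E
```

```text
s meter_base [([534.8, 218.4, 8.6], 0.9)]
s meter_center [([565.6, 211.0, 77.0], 0.6)]
s meter_handle []
s leg_foot [([658.5, 158.8, 13.5], 0.81)]
27.85 [619.76240012 199.44571449 159.34478816] [-1.57003435e+00 -3.05939510e-04 -2.32895781e-01] [-0.01479742 -0.38626767  6.61397783] [ 0.15581574  0.52084268 -0.08596917] 16.02930958768304
```

View pics/s14z.png

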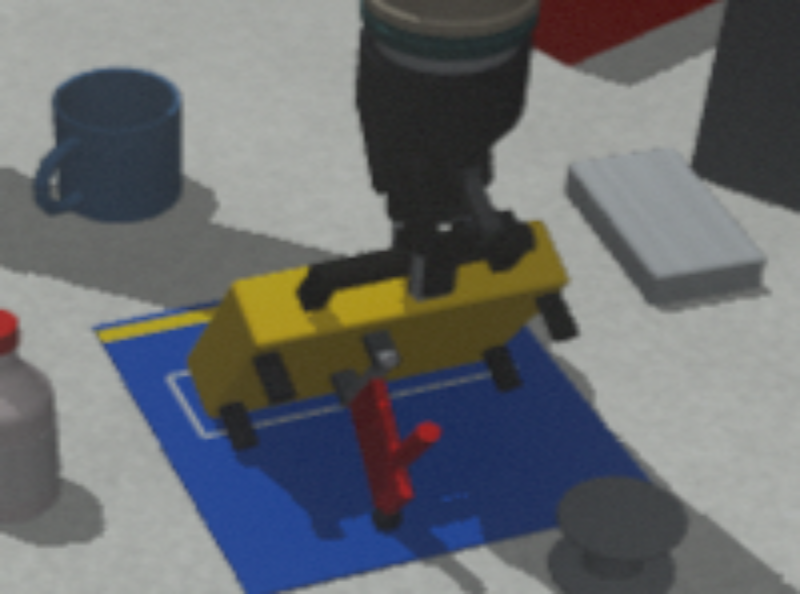

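>>> apply_moves(
  motion=[
    [0.2, 0.15, 0, 0, 1],
    [0.3, 0.2, 0, 0, 1],
    [0.3, 0.2, 0, 0, 1],
    [0.3, 0, 0, 0, 3],
    [0.3, 0, 0, 0, 3],
    [0.3, 0, 0, 0, 3],
    [0.3, 0, 0, 0, 3],
  ],
)

```text
clock: 28.72
eef_pos: [622.4, 198.2, 158.3]
tool_rot: [-1.571, 0.0, -0.233]
force: [-0.3, 0.2, 0.5]
width: 29.8
```

```bash
python3 - <<'E'
from h import *
sc=shot("scene","s15");w=shot("wrist","w15")
for n,pp in (("s",sc),("w",w)):
 for q in ["meter_base","meter_center","meter_handle","leg_foot"]:
  print(n,q,[(r["location"],r["confidence"]) for r in ctrl.mark_of(pp,q)][:1])
s=ctrl.read_state();print(s["clock"],s["eef_pos"],s["force"],s["torque"],s["width"])
E
```

```text
s meter_base [([531.4, 217.9, 14.5], 0.69)]
s meter_center [([570.6, 210.8, 78.8], 0.82)]
s meter_handle [([616.8, 200.4, 179.3], 0.82)]
s leg_foot [([658.0, 158.4, 12.3], 0.74)]
w meter_base []
w meter_center []
w meter_handle [([621.2, 195.5, 174.6], 0.81)]
w leg_foot [([656.1, 157.8, 9.1], 0.92)]
29.225 [622.42267986 198.41590992 158.7822146 ] [ 1.53584879 -0.33002731  0.19544371] [ 0.00031233 -0.06872573  0.0579118 ] 30.04456903209823
```

View pics/w15.png

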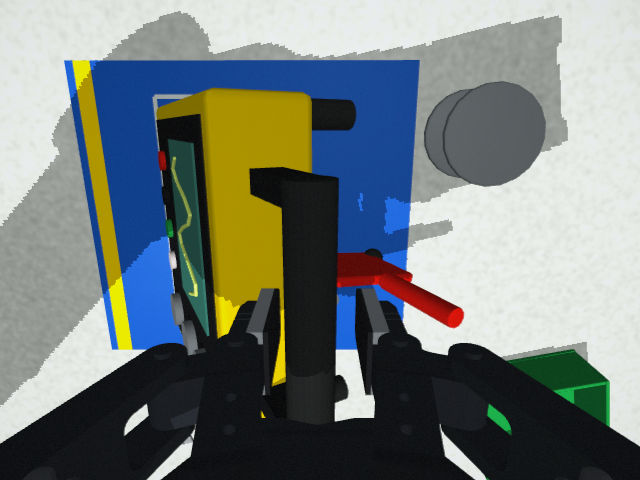

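>>> apply_moves(
  motion=[
    [-0.3, 0, 0, 0, 3],
    [-0.3, -1, 0, 0, 3],
    [-0.3, -2, 0, 0, 3],
    [-0.3, -4, 0, 0, 3],
    [-0.3, -8, 0, 0, 3],
    [-0.3, -14, 0, 0, 3],
    [-0.3, -18, 0, 0, 3],
    [-0.3, -18, 0, 0, 3],
  ],
)

```text
clock: 30.22
eef_pos: [621.7, 198.9, 343.8]
tool_rot: [-1.566, -0.008, -0.233]
force: [0.9, 0.3, -0.8]
width: 29.7
```

```bash
python3 - <<'E'
from h import *
sc=shot("scene","s16");w=shot("wrist","w16");t=shot("top","t16")
M=np.array([535.5,219.7]);m=np.array([.973,-.231]);n=np.array([.231,.973])
for k,pp in (("s",sc),("w",w),("t",t)):
 for q in ["meter_base","meter_center","meter_handle","leg_foot","leg_hinge"]:
  for r in ctrl.mark_of(pp,q)[:1]:
    L=np.array(r["location"]); print(k,q,L,r["confidence"],"mat",(L[:2]-M)@m,(L[:2]-M)@n)
s=ctrl.read_state();print(s["clock"],s["eef_pos"],s["force"],s["width"])
for q in ["bottle","driver","bin","mug","spool","tape","tin"]:
  print(q,[r["location"] for r in ctrl.mark_of(t,q)][:1])
cv2.imwrite("pics/s16z.png",cv2.resize(sc["image"][130:310,280:480,::-1],None,fx=4,fy=3.3))
E
```

```text
s meter_base [536.  218.2  14. ] 0.68 mat 0.833 -1.3439999999999999
s meter_center [567.8 209.7  73.9] 0.91 mat 33.737899999999954 -2.2687000000000097
s meter_handle [618.5 200.8 180.3] 0.72 mat 85.1249 0.7833000000000244
s leg_foot [659.9 158.2  14.1] 0.73 mat 135.24769999999998 -31.1031
s leg_hinge [636.4 181.2 128.1] 0.98 mat 107.06919999999998 -14.152600000000003
w meter_base [529.  218.5  15.3] 0.62 mat -6.047300000000003 -2.669099999999989
w meter_center [564.6 211.5  80.7] 0.72 mat 30.20850000000002 -1.2564999999999833
w meter_handle [619.2 198.8 176.8] 0.59 mat 86.26800000000004 -1.0009999999999653
w leg_foot [657.5 159.4  11. ] 0.81 mat 132.6353 -30.48989999999998
w leg_hinge [633.  176.5 125. ] 0.7 mat 104.84669999999998 -19.51109999999999
t meter_base [537.6 224.   11.9] 0.77 mat 1.0500000000000194 4.6690000000000165
t meter_center [568.9 210.1  73.2] 0.55 mat 34.71579999999997 -1.6253999999999988
t meter_handle [623.5 198.6 175.5] 0.69 mat 90.4981 -0.20229999999999457
t leg_foot [658.  163.    4.7] 0.62 mat 132.2902 -26.871599999999983
t leg_hinge [630.5 178.8 126.7] 0.65 mat 101.88289999999999 -17.850699999999975
31.125 [619.53897941 199.12463085 338.8157575 ] [ 0.1884089   0.09596795 -0.5933938 ] 29.93472443614031
bottle [[530.1, 10.1, -1.5]]
driver [[378.4, 29.2, -0.9]]
bin [[760.5, -4.4, -2.3]]
mug [[306.5, 220.7, -3.3]]
spool [[746.7, 232.4, 0.1]]
tape [[747.3, -216.9, -2.1]]
tin []
```

View pics/s16z.png

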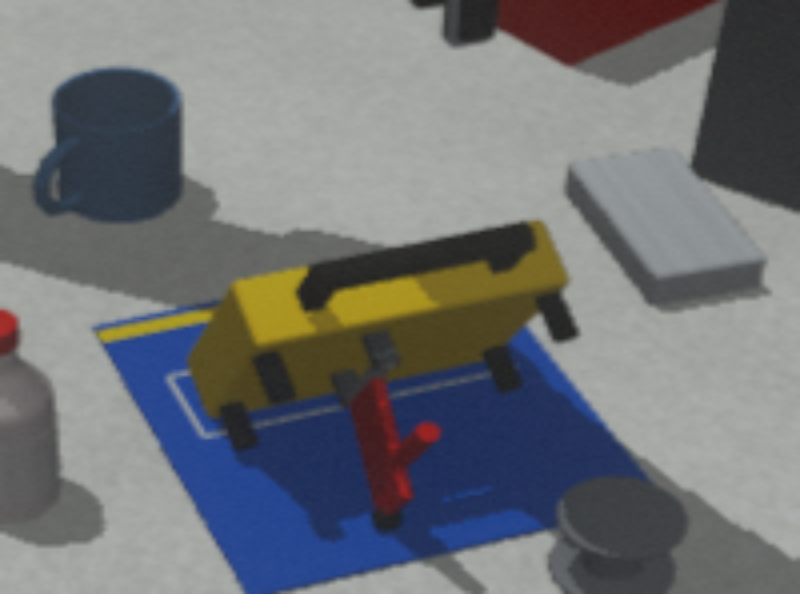

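```bash
python3 -c "
from cell import ctrl
print(ctrl.finish_job())"
```

```text
the job is handed in; nothing more can be done
None
```

I stood the meter upright on the mat and let go of it. I then swung the leg out by its pin to its lock, took the meter by its handle again and leaned it back onto the leg. I let go, backed off and handed the job in at about 31 s of the 72 s; it reports no verdict.

- **Position:** the base centre is within about 6 mm of the outline's centre along and across, and the screen faces the yellow stripe.
- **Lean and leg:** the lean is about 0.48 rad (28°). Before the lean the leg measured about 1.69 rad. Afterwards the foot's centre read 5 to 14 mm high, against 11 mm expected when resting on the mat.
- **Turn:** I only set this through the gripper (-0.233 rad, matching the mat). I did not measure the meter's turn separately after letting go, but in the last picture it looks square to the outline.
- **Other things:** the bottle, screwdriver, bin, mug, spool and tape were within about 5 mm of their first readings. The networks missed the tin in the last top picture. In the last scene picture it looks unmoved.

No checks failed. The repeated network readings scattered by a few mm, up to about 9 mm for the base and foot.

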